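Demould the casting and latch the mould shut

ROBOT

A 6-joint arm with a two-finger parallel gripper is mounted at the origin on the work surface. World frame = base frame: x ahead of the robot, y to its left, z up, the work surface at z = 0. Lengths are in mm, angles in rad, forces in N, time in s.
With the tool pointing down it reaches from about 275 to 750 mm from the base axis. Payload 10.2 kg.
Tool frame: the origin (TCP) lies on the front face of the gripper's body, between the roots of the fingers; the fingertips stand 73 mm ahead of it and the grasp point (between the pads) lies 54 mm ahead of it; z points along the fingers, y is the line along which they close (so a half turn about z gives the same grasp; the last joint's range is limited). The gripper opens to 85 mm and grips with 20 to 120 N. Pads are 22 mm wide; open, the fingers measure 114 mm over their backs; the gripper's body (76 mm by 85 mm) begins 54 mm behind the grasp point. The pads swing forward as they close: fully open they stand 13 mm farther back than shut.
Start: joints at [-1.411, 0.313, 1.498, -0, 1.331, -0.223], TCP at [196.086, -487.013, 303.894] pointing down, gripper open.
Joint ranges: [-2.94, 2.94], [-0.97, 2.17], [0.19, 2.56], [-1.23, 4.37], [0.02, 3.11], [-2.88, 2.88]. Speed limits (rad/s): [2.39, 2.39, 3.01, 3.14, 3.14, 3.14].

INTERFACE

Orientations are given as a unit quaternion [w, x, y, z].
In Python, from rig import * gives the robot as it stands.
- The arm moves only by the tool step_arm, never from a script. Its argument "plan" is a list of rows, each an object with "offset": the shift along the tool's x, y, z in cm, a list of three; "rot": the turn, a rotation vector about the tool's x, y, z in degrees, a list of three; "gripper": the finger opening in cm, from 0 to 8.54. In form: [{"offset": [x, y, z], "rot": [wx, wy, wz], "gripper": gripper}, ...]. A call has 1 to 12 rows; each row is the pose to reach, as a shift and turn from the pose commanded when the call began, along the tool's axes at that moment; what a row does not reach only later rows make up. A row lasts 1/10 s, in which the tool goes at most 50 mm and 8.59 degrees, less where a joint would pass 70% of its speed; a pose out of reach is approached as far as the arm can. A call with a gripper value outside its range is refused whole. The fingers move at their own pace and stop on an object; "squeeze" is the grip in N (left out, the last holds). Time passes only in rows, so rows that repeat a pose let the fingers close. It gives the time, the measured TCP pose, the force, the opening and the grip force at its end, in the units of the state.
- sense(): the state, without advancing time (a new reading comes with each control period).
- capture(name): name is "scene" or "side" or "wrist"; returns a dict with "color" (384x512x3 uint8, red, green, blue), "depth" (384x512 float32, mm along the optical axis (not along the pixel's ray), 0 where there is no reading), "vertical_fov" (degrees; the focal length in pixels is half the picture's height over the tangent of half this angle, whatever the lens; pixels are square), "cx", "cy" (the principal point, pixels), "rvec" (rotation vector, rad) and "tvec" (3), from world to camera coordinates, as OpenCV has them; the wrist camera has in their place "mount" (4x4, takes a point from camera to tool coordinates, whose origin is the TCP and whose axes are the flange's). Camera axes: x right, y down, z forward; pixel columns grow to the right and rows downward; lengths in mm; the calibration is good to about 2 mm. A picture is of the moment at which its call begins: read the wrist's pose just before it.
- finish_job(): hands the job in; it is judged then, once.
The state is a dict: "time_s": time; "joints": joint angles; "dq": joint speeds; "tau": joint torques, N m; "eef_pos": TCP position; "ee_rot": TCP orientation; "force": force on the tool from outside, world axes, zero at the start; "wrist_torque": the same for the moment, N m; "grip_width": opening from 0.0 (shut) to 1.0 (fully open); "grip_force": force on a finger pad.
Only numpy, scipy, OpenCV 4.12 (cv2) and the standard library are available. Lean on these libraries where they do the work, as an engineer would, in place of code of your own. Each camera call takes 0.05 s, during which the arm holds its last target. There are 200 camera calls.

TASK

Get the mould ready for its next shot: lift the finished casting out of the open mould and lay it, round belly down and flat top level, in the V-block, its body about midway along the block and its flange hanging clear off the end where the dial gauge stands. Then close the mould's lid fully, hook the wire loop of the draw latch over the keeper on the lid, and press the latch lever down over centre until it snaps flat against the mould. Do not drop the casting, and leave the other things on the bench where they are.

Things in the scene. Friction and masses are not known exactly. Their poses are not given: they have to be found in the camera images.
- mould: Dark grey book mould fixed on a 116 x 144 x 10 mm steel foot plate. Origin: centre of the plate's underside, z up. Lower half 84 mm (x) by 120 mm (y); its top, the parting face, is 68 mm above the bench. The lid hinges along the edge x = +42 mm and shut its top is 95 mm up. The draw latch is on the face across from it, x = -42 mm, at y = 0.
- cavity (a point): Middle of the mould's open cavity, in the parting face: x = 0, y = -4 mm of the mould, 68 mm up. At the start the casting's origin lies 1 mm below this point and its axes are parallel to the mould's (flange to +y); it fits with about 1 mm clearance and the upper 19 mm of its straight sides stand proud of the parting face, to be gripped.
- casting: Bright cast aluminium valve body, 0.16 kg. Body 60 mm long (y = -30 to +30 mm); a round flange, 40 mm across, 8 mm thick, at its +y end. Underside: half-round belly, radius 14 mm. Above the belly's axis the sides are straight and parallel, 28 mm apart (along x), up to a flat top, 20 mm above the axis, with two ports. Origin: on the belly's axis, mid body; z up.
- flange (a point): Centre of the casting's flange, 34 mm along +y from the casting's origin.
- vblock: Dark steel V-block fixed on a black plate 130 x 120 x 15 mm. Origin: centre of the plate's underside, z up. Block 56 mm wide (x), 44 mm long (y = -22 to +22 mm), its top 60 mm above the bench. A 90 degree V, 32 mm wide and 16 mm deep, runs along y at x = 0. Seated in it, the casting's axis is 64 mm above the bench.
- gauge_stand: Dial gauge on a grey magnetic stand with gold arms, fixed beyond the +y end of the V-block, facing it: origin, under the magnetic base, 118 mm along the V-block's +y from its origin. 170 mm high. The gauge's tip is 70 mm and its dial 82 mm from the V-block's origin.
- lid (a joint): Angle of the mould's lid: 0 shut, positive open, at most 2.1 (leaning back past upright); starts at 1.75 to 2.05. Stiff hinge: the lid stays at any angle; pushing near its free edge takes 2 to 8 N.
- lid_hinge (a point): Middle of the lid's hinge axis, which runs along the mould's y: x = +42 mm, 68 mm above the bench. The lid is 84 mm from hinge to free edge, 120 mm wide (along y), 27 mm thick from this axis to its outer face, 0.6 kg.
- lid_edge (a point): Middle of the lid's free edge on its outer face (its top when shut): 84 mm from the hinge, 27 mm from the inner face.
- keeper (a point): Keeper at the middle of the lid's free edge: a steel shelf 26 mm wide with an upturned lip. The point: centre of the bar when hooked, in the groove behind the lip. Axes: as the lid (shut: x from lip to lid, z up). Shut, it is at x = -48.5 mm, z = 76 mm of the mould. The lip's top is 4.5 mm above it, its outer side 5 mm farther out; a plate on the lid's edge is 4.5 mm behind it.
- lever (a joint): Latch lever angle: 0 shut (hanging straight down along the mould's face); positive swings its free end outwards (mould's -x) and up; pi/2 sticks out level, at most 2.5; starts at 2.1 to 2.35. Slight friction: it stays (0.4 N at its end). With the loop hooked it stiffens from 0.9, takes about 2 N near its end, passes dead centre at 0.27; below about 0.15 it pulls itself shut.
- lever_pivot (a point): Pivot of the lever, an axis along the mould's y: x = -55 mm, z = 52 mm of the mould. The wire loop is pivoted on the lever, 9 mm from this axis towards the lever's free end; its legs are at y = +22 and -22 mm.
- lever_tip (a point): On the lever's outer face (upper face when open; 5 mm off the pivot's plane), 36 mm from the pivot, 2 mm from the free end. The lever is a steel plate 28 mm wide, 3 mm thick.
- bail (a joint): Angle of the wire loop on the lever: 0 as latched, positive away from the lid towards the lever's outer face, at most 2.72 (folded back, as at the start). It swings freely: folded back it leans outwards; pushed over the top towards the lid it falls in and rests on the lid's edge above the keeper, and its bar drops into the groove as the lever is pressed down.
- bail_bar (a point): Middle of the loop's bar: steel wire 4 mm thick, 44 mm long, along the mould's y, 32 mm from the loop's pivot. At the start it is 11 to 22 mm outside the lever's pivot, 33 to 39 mm above it and about 10 mm clear of the lever.
- hex_key: Bystander: small L-shaped dark hex key lying on the V-block's ground plate. Origin: under its middle.
- release_jar: Bystander: jar with a steel cap, 48 mm across and 75 mm high, standing beside the flange end (+y) of the mould. Origin: centre of its underside.
- screwdriver: Bystander: black screwdriver lying on the bench between the mould and the V-block.
- caliper: Bystander: steel caliper, 200 mm long, lying flat on the far side of the bench.
- air_valve: Bystander: dark pneumatic valve block, 78 mm long and 30 mm high, with two brass fittings, on the far side.

How it is judged:
By the outcome, as a careful person would: the job done as asked, in the order asked, and still so for the second after the job is handed in, with the robot touching nothing.
It also fails if it takes over 56 s, if anything falls off the work surface, if the arm or the gripper's body presses on something with over 40 N, if the wrist force passes 120 N, or if a joint passes its speed limit or range.

## Working session

There is one attempt and no reset: what is moved stays moved. The work goes in short steps, Python scripts to look and compute and a tool call to move; the robot and the scene stay as the last step left them, time stands still between calls to the robot, and variables do not carry over. Pictures are saved under pics/ and viewed, at most 10 in all, crops included, and the job is handed in when it is done.

Besides the shell and the picture viewer there is one more tool, called after "Request:" by a JSON object that holds its "op" and its "data", one argument or row to a line. step_arm: Moves the arm, as the interface text tells. Its arguments: {"type":"object","properties":{"plan":{"type":"array"},"squeeze":{"type":"number"}},"required":["plan"]}

```bash
ls; mkdir -p pics; cat > h.py <<'E'
from rig import *
import numpy as np, cv2
from scipy.spatial.transform import Rotation as R
def cap(n):
    s=sense(); c=capture(n); H,W=c['depth'].shape
    f=H/2/np.tan(np.radians(c['vertical_fov'])/2)
    v,u=np.mgrid[:H,:W]; d=c['depth']
    P=np.stack([(u-c['cx'])/f*d,(v-c['cy'])/f*d,d],-1)
    if 'mount' in c:
        q=s['ee_rot']; M=np.array(c['mount'])
        T=P@M[:3,:3].T+M[:3,3]
        Wd=T@R.from_quat([q[1],q[2],q[3],q[0]]).as_matrix().T+np.array(s['eef_pos'])
    else:
        Rm=cv2.Rodrigues(np.array(c['rvec'],float))[0]
        Wd=(P-np.array(c['tvec']).ravel())@Rm
    Wd[d==0]=np.nan
    return c['color'],Wd,c
def save(n,img,s=1): cv2.imwrite('pics/'+n+'.png',cv2.cvtColor(cv2.resize(img,None,fx=s,fy=s),cv2.COLOR_RGB2BGR))
E
python3 - <<'E'
from h import *
print(sense())
for n in('scene','side'):
    a,W,c=cap(n); save(n+'0',a,1.5); np.savez('pics/'+n+'0.npz',a=a,W=W)
    Rm=cv2.Rodrigues(np.array(c['rvec'],float))[0]; print(n,c['vertical_fov'],-Rm.T@np.array(c['tvec']).ravel(),Rm[2])
E
```

```text
pics
{'time_s': 0.0, 'joints': array([-1.41140960e+00,  3.13476771e-01,  1.49846924e+00, -9.38501911e-06,
        1.33098838e+00, -2.23394310e-01]), 'dq': array([-3.95088787e-05,  2.76279228e-04, -1.66831832e-03, -1.80014832e-03,
        2.16220498e-03,  1.34653750e-03]), 'tau': array([-1.20932593e-03, -4.12266147e+01, -2.59745497e+01, -2.06455156e-04,
        4.16921495e-03, -9.66195614e-06]), 'eef_pos': array([ 196.05047353, -486.83656013,  303.30920821]), 'ee_rot': array([-6.70670621e-04,  9.81740241e-01,  1.90225259e-01,  1.69115221e-05]), 'force': array([-0.48455986,  0.17739104,  0.21812289]), 'wrist_torque': array([ 0.01083458,  0.02532018, -0.04420267]), 'grip_force': 0.0, 'grip_width': 1.0012061225355493}
scene 54.61289977387398 [1233.46179847  253.68035674  657.8631956 ] [-0.72296767 -0.27301886 -0.63464829]
side 48.469857359022434 [121.47953104 649.38034589 612.28117684] [ 0.50448511 -0.66199343 -0.5543099 ]
```

View pics/scene0.png

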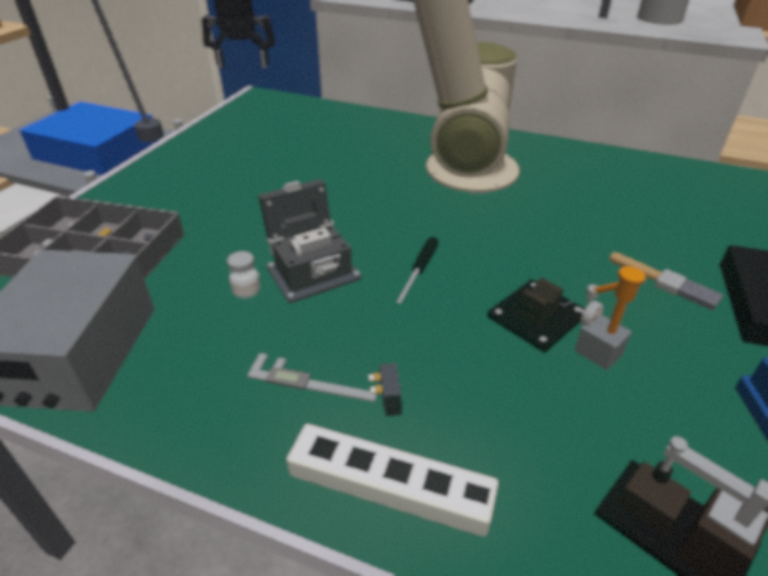

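View pics/side0.png

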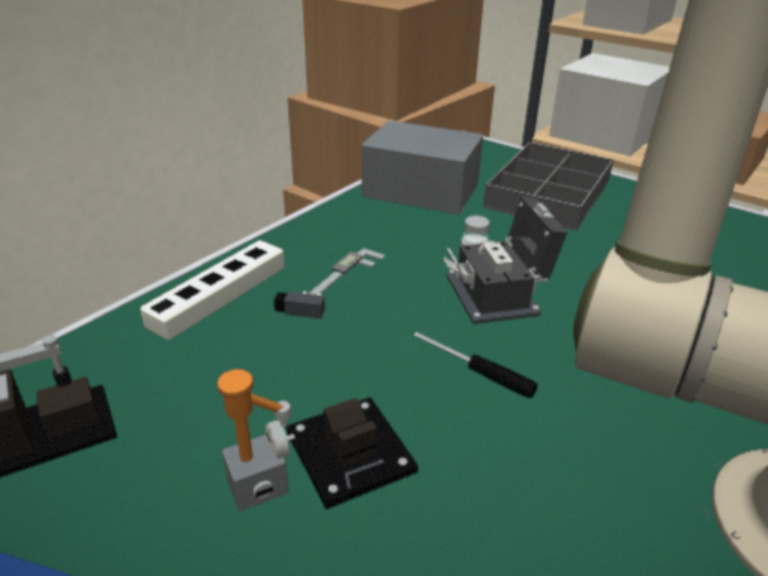

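The scene view shows the mould at about (310,255), with its latch side facing away from the robot. The V-block is at (540,305), with the gauge stand to its right at (605,330). The side view shows the same things at (495,265), (350,435) and (255,440). Next I'll measure their poses from depth.

```bash
python3 - <<'E'
from h import *
for n,boxes in(('scene',{'mould':(165,115,245,200),'vb':(320,180,395,235)}),('side',{'mould':(290,125,365,215),'vb':(190,262,280,338)})):
    z=np.load(f'pics/{n}0.npz');a,W=z['a'],z['W']
    for k,(x0,y0,x1,y1) in boxes.items():
        P=W[y0:y1,x0:x1].reshape(-1,3); C=a[y0:y1,x0:x1].reshape(-1,3).astype(int)
        ok=np.isfinite(P[:,0]); P=P[ok];C=C[ok]
        g=(C[:,1]-C[:,0]>25)
        lv=[(6,13),(60,74),(84,90),(95,180)] if k=='mould' else [(11,19),(55,64)]
        for lo,hi in lv:
            m=(P[:,2]>lo)&(P[:,2]<hi)&~g
            Q=P[m]
            if len(Q)<10: print(n,k,lo,hi,len(Q));continue
            r=cv2.minAreaRect(Q[:,:2].astype(np.float32))
            print(n,k,lo,hi,len(Q),'med',np.median(Q,0).round(1),'rect',np.round(r[0],1),np.round(r[1],1),round(r[2],1))
E
```

```text
scene mould 6 13 387 med [ 558.3 -149.5   10.4] rect [ 554.2 -167.1] [ 96.3 195.2] 19.6
scene mould 60 74 774 med [ 535.  -165.4   68.6] rect [ 544.9 -183.9] [127.7 182.4] 42.1
scene mould 84 90 293 med [ 513.5 -175.1   87.3] rect [ 534.8 -176.1] [142.4 118. ] 36.4
scene mould 95 180 942 med [ 481.3 -219.7  131.9] rect [ 477.6 -220.9] [ 41.  118.4] 49.9
scene vb 11 19 1114 med [507.1 249.5  15.5] rect [493.9 265. ] [172.8 129.8] 65.6
scene vb 55 64 221 med [493.9 244.6  59.6] rect [497.7 278.2] [127.1  58.5] 65.6
side mould 6 13 562 med [ 521.6 -140.8    8.9] rect [ 613.9 -304.1] [220.5 502.5] 24.9
side mould 60 74 1075 med [ 515.  -162.9   66.7] rect [ 619.6 -226.2] [144.4 364.6] 54.6
side mould 84 90 275 med [ 509.1 -173.8   86. ] rect [ 526.  -170.1] [146.8 116.3] 42.8
side mould 95 180 624 med [ 484.1 -220.   131.1] rect [ 477.5 -219.6] [ 36.8 124.8] 49.2
side vb 11 19 2549 med [460.3 260.8  13.8] rect [486.8 255.9] [152.4 132.5] 65.0
side vb 55 64 384 med [488.6 243.5  58.4] rect [494.7 269.7] [108.1  58.4] 63.7
```

```bash
python3 - <<'E'
from h import *
np.set_printoptions(suppress=True,precision=2)
print(cap('wrist')[2]['mount'])
Ps=[];
for n in('scene','side'):
    z=np.load(f'pics/{n}0.npz');a,W=z['a'].astype(int),z['W']
    g=(a[...,1]-a[...,0]>25)|~np.isfinite(W[...,0]); Ps.append((W[~g],a[~g]))
P=np.vstack([p for p,_ in Ps]);C=np.vstack([c for _,c in Ps])
def sel(c,r,lo,hi): 
    m=(np.hypot(*(P[:,:2]-c).T)<r)&(P[:,2]>lo)&(P[:,2]<hi); return P[m]
for nm,c,r,lo,hi in(('lid',(480,-220),75,100,180),('mplate',(535,-165),110,7,12.5),('vplate',(490,250),95,12,18),('vtop',(490,246),40,57,62),('jar',(590,-260),60,65,85)):
    Q=sel(c,r,lo,hi); 
    if len(Q)<5: print(nm,len(Q)); continue
    r=cv2.minAreaRect(Q[:,:2].astype(np.float32)); w,v=np.linalg.eigh(np.cov(Q[:,:2].T)); 
    print(nm,len(Q),Q.mean(0),'rect',np.array(r[0]),np.array(r[1]),r[2],'pca ang',np.degrees(np.arctan2(v[1,1],v[0,1])))
Q=sel((480,-220),90,90,200); print('lid zmax',Q[:,2].max()); 
# gold stand
m=(C[:,0]-C[:,2]>80)&(np.hypot(*(P[:,:2]-[490,300]).T)<150); print('gold',np.median(P[m],0),m.sum())
E
```

```text
[[  0.    -0.96  -0.28  69.86]
 [  1.     0.     0.    -1.  ]
 [ -0.    -0.28   0.96 -69.73]
 [  0.     0.     0.     1.  ]]
lid 1696 [ 476.08 -213.09  131.84] rect [ 476.43 -220.94] [ 38.66 125.62] 51.09320068359375 pca ang 142.25442661002
mplate 761 [ 529.35 -143.2     9.59] rect [ 534.45 -182.4 ] [117.01 192.52] 50.73726272583008 pca ang 150.61009440808132
vplate 3461 [479.86 250.79  14.43] rect [489.75 261.29] [164.87 133.06] 64.41963195800781 pca ang -173.9101765909866
vtop 420 [481.99 241.55  59.1 ] rect [480.73 240.71] [44.86 58.62] 65.64348602294922 pca ang 151.21620227393953
jar 371 [ 600.13 -252.23   72.64] rect [ 585.91 -245.08] [53.37 98.02] 63.17969512939453 pca ang 160.30960062896523
lid zmax 163.37882680635488
gold [530.28 356.91 164.99] 926
```

Request:
{"op": "step_arm", "data": {
  "plan": [
    {"offset":[3.4,-1.4,0],"rot":[0,0,5],"gripper":8.5},
    {"offset":[6.9,-2.9,0],"rot":[0,0,10],"gripper":8.5},
    {"offset":[10.3,-4.3,0],"rot":[0,0,15],"gripper":8.5},
    {"offset":[13.8,-5.8,0],"rot":[0,0,20],"gripper":8.5},
    {"offset":[17.2,-7.2,0],"rot":[0,0,25],"gripper":7},
    {"offset":[20.6,-8.6,0],"rot":[0,0,30],"gripper":6},
    {"offset":[24,-10,0],"rot":[0,0,35],"gripper":5},
    {"offset":[27.5,-11.5,0],"rot":[0,0,41],"gripper":5},
    {"offset":[31,-13,0],"rot":[0,0,47],"gripper":5},
    {"offset":[34.5,-14.4,0],"rot":[0,0,52],"gripper":5},
    {"offset":[38,-16,0],"rot":[0,0,57],"gripper":5},
    {"offset":[41.3,-17.3,0],"rot":[0,0,62],"gripper":5}
  ]
}}

```text
time_s: 1.35
eef_pos: [515.5, -170.7, 303.7]
ee_rot: [-0.0, 0.939, -0.344, -0.0]
force: [-0.6, -0.7, 0.4]
grip_width: 0.584
grip_force: 0.0
```

```bash
python3 - <<'E'
from h import *
s=sense();print(s['eef_pos'],s['ee_rot'],s['joints'],s['dq'].round(2))
a,W,c=cap('wrist'); save('w1',a,1.5); np.savez('pics/w1.npz',a=a,W=W)
E
```

```text
[ 515.50974513 -170.69277364  303.73026336] [-5.70997951e-05  9.38956663e-01 -3.44035382e-01 -1.96109857e-04] [-5.35605100e-01  3.52989769e-01  1.44282475e+00  4.13895582e-05
  1.34618464e+00  1.73760454e+00] [ 0.65  0.36 -0.49 -0.    0.13  1.51]
```

View pics/w1.png

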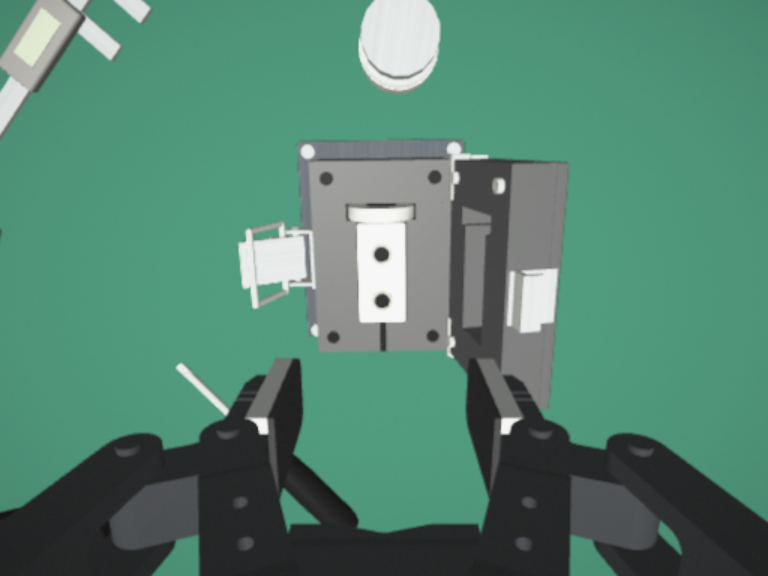

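The wrist view shows the casting top from about (357,222) to (408,322), with the flange up at (380,213). The latch lever and wire loop are on the left at (275,262), and the open lid is on the right. I'll fit the casting top and the parting face.

```bash
cat >> h.py <<'E'
def rect(Q):
    r=cv2.minAreaRect(Q[:,:2].astype(np.float32)); return len(Q),Q.mean(0).round(1),np.round(r[0],1),np.round(r[1],1),round(r[2],1)
def box(W,x0,y0,x1,y1,lo,hi,s=1.5):
    P=W[int(y0/s):int(y1/s),int(x0/s):int(x1/s)].reshape(-1,3); P=P[np.isfinite(P[:,0])]; return P[(P[:,2]>lo)&(P[:,2]<hi)]
E
python3 - <<'E'
from h import *
z=np.load('pics/w1.npz');a,W=z['a'],z['W']
print('top',rect(box(W,345,225,420,330,83,91)))
print('flange',rect(box(W,335,195,425,225,83,91)))
print('part',rect(box(W,300,150,455,360,64,71.5)))
print('plate',rect(box(W,290,130,470,360,6,13)))
for p in[(312,162),(450,160),(320,350),(448,350),(250,268),(243,245),(245,285),(282,228),(305,240),(308,290),(508,165),(510,270),(548,400),(567,165)]:
    print(p,np.nanmedian(W[int(p[1]/1.5)-1:int(p[1]/1.5)+2,int(p[0]/1.5)-1:int(p[0]/1.5)+2].reshape(-1,3),0).round(1))
E
```

```text
top (2017, array([ 515.3, -167.9,   86.6]), array([ 514.4, -166.8]), array([27.4, 58.5]), 50.5)
flange (303, array([ 540.4, -189. ,   85.4]), array([ 540.6, -189.1]), array([26.5,  9.3]), 49.7)
part (9097, array([ 520.8, -173.3,   67.6]), array([ 518.3, -169.6]), array([ 87.5, 125.4]), 50.8)
plate (1767, array([ 564.7, -184.6,    9.5]), array([ 518.6, -170. ]), array([115.2, 143.5]), 50.5)
(312, 162) [ 588.5 -177.1   67.9]
(450, 160) [ 537.7 -239.8   68.8]
(320, 350) [ 498.  -100.7   67.1]
(448, 350) [ 445.7 -164.8   71.5]
(250, 268) [ 567.1 -111.7   87.3]
(243, 245) [ 579.3 -114.4   76.2]
(245, 285) [560.8 -97.9  76.6]
(282, 228) [ 571.6 -134.5   57.8]
(305, 240) [ 555.3 -129.6   10.6]
(308, 290) [ 526.1 -104.9    9.5]
(508, 165) [ 527.4 -251.   145.7]
(510, 270) [ 490.5 -223.8  151.6]
(548, 400) [ 422.6 -198.6  145.5]
(567, 165) [ 510.4 -270.9  145.7]
```

Request:
{"op": "step_arm", "data": {
  "plan": [
    {"offset":[0.15,-0.43,3],"rot":[0,0,-0.7],"gripper":4.2},
    {"offset":[0.15,-0.43,6],"rot":[0,0,-0.7],"gripper":4.2},
    {"offset":[0.15,-0.43,9],"rot":[0,0,-0.7],"gripper":4.2},
    {"offset":[0.15,-0.43,11.5],"rot":[0,0,-0.7],"gripper":4.2},
    {"offset":[0.15,-0.43,13.5],"rot":[0,0,-0.7],"gripper":4.2},
    {"offset":[0.15,-0.43,14.7],"rot":[0,0,-0.7],"gripper":4.2},
    {"offset":[0.15,-0.43,15.3],"rot":[0,0,-0.7],"gripper":4.2},
    {"offset":[0.15,-0.43,15.8],"rot":[0,0,-0.7],"gripper":4.2},
    {"offset":[0.15,-0.43,15.8],"rot":[0,0,-0.7],"gripper":4.2}
  ]
}}

```text
time_s: 2.3
eef_pos: [518.6, -169.9, 146.0]
ee_rot: [-0.0, 0.942, -0.337, 0.0]
force: [0.7, 1.3, -1.1]
grip_width: 0.493
grip_force: 0.0
```

```bash
python3 - <<'E'
from h import *
s=sense();print(s['eef_pos'],s['force'],s['grip_width'])
a,W,c=cap('wrist'); save('w2',a,1.5); np.savez('pics/w2.npz',a=a,W=W)
E
```

```text
[ 518.61486376 -169.93202163  145.98421461] [ 0.69524615  1.34246767 -1.14215861] 0.49265089534691686
```

View pics/w2.png

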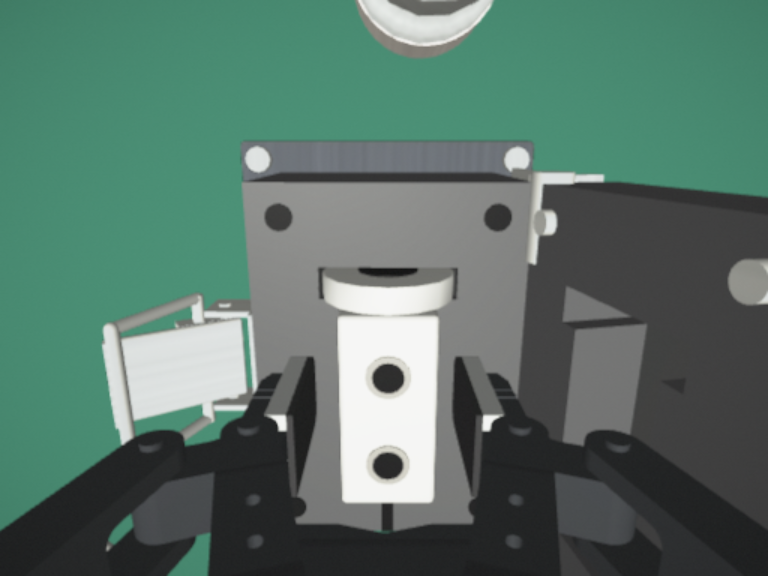

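The pads straddle the casting body, which spans about (340–440, 318–500), and the sides are clear. I'll go down 3 mm and grip.

Request:
{"op": "step_arm", "data": {
  "plan": [
    {"offset":[0,0,0.3],"rot":[0,0,0],"gripper":4.2},
    {"offset":[0,0,0.3],"rot":[0,0,0],"gripper":3},
    {"offset":[0,0,0.3],"rot":[0,0,0],"gripper":2},
    {"offset":[0,0,0.3],"rot":[0,0,0],"gripper":2},
    {"offset":[0,0,0.3],"rot":[0,0,0],"gripper":2},
    {"offset":[0,0,0.3],"rot":[0,0,0],"gripper":2},
    {"offset":[0,0,-0.2],"rot":[0,0,0],"gripper":2},
    {"offset":[0,0,-0.7],"rot":[0,0,0],"gripper":2},
    {"offset":[0,0,-1.2],"rot":[0,0,0],"gripper":2}
  ],
  "squeeze": 60
}}

```text
time_s: 3.25
eef_pos: [518.5, -169.8, 158.2]
ee_rot: [-0.0, 0.942, -0.337, -0.0]
force: [0.1, 0.4, -1.5]
grip_width: 0.307
grip_force: 59.0
```

Request:
{"op": "step_arm", "data": {
  "plan": [
    {"offset":[0,0,-3],"rot":[0,0,0],"gripper":2},
    {"offset":[0,0,-6],"rot":[0,0,0],"gripper":2},
    {"offset":[-1.2,-1.2,-9],"rot":[0,0,-4],"gripper":2},
    {"offset":[-3.4,-3.5,-9],"rot":[0,0,-12],"gripper":2},
    {"offset":[-5.7,-5.8,-9],"rot":[0,0,-20],"gripper":2},
    {"offset":[-8,-8.1,-9],"rot":[0,0,-28],"gripper":2},
    {"offset":[-10.2,-10.4,-9],"rot":[0,0,-36],"gripper":2},
    {"offset":[-12.4,-12.7,-9],"rot":[0,0,-44],"gripper":2},
    {"offset":[-14.6,-15,-9],"rot":[0,0,-52],"gripper":2},
    {"offset":[-16.9,-17.3,-9],"rot":[0,0,-60],"gripper":2},
    {"offset":[-19.2,-19.6,-9],"rot":[0,0,-68],"gripper":2},
    {"offset":[-21.4,-21.9,-9],"rot":[0,0,-76],"gripper":2}
  ]
}}

```text
time_s: 4.45
eef_pos: [491.6, 136.5, 248.2]
ee_rot: [-0.0, 0.948, 0.317, 0.0]
force: [-0.3, 0.0, -1.6]
grip_width: 0.307
grip_force: 59.4
```

Request:
{"op": "step_arm", "data": {
  "plan": [
    {"offset":[1.4,-2.3,0],"rot":[0,0,-7.2],"gripper":2},
    {"offset":[2.9,-4.6,0],"rot":[0,0,-14.5],"gripper":2},
    {"offset":[4.3,-7,0],"rot":[0,0,-22],"gripper":2},
    {"offset":[5.8,-9.3,0],"rot":[0,0,-28.9],"gripper":2},
    {"offset":[5.8,-9.3,0],"rot":[0,0,-28.9],"gripper":2}
  ]
}}

```text
time_s: 4.95
eef_pos: [482.3, 246.8, 248.0]
ee_rot: [-0.0, 0.839, 0.544, 0.0]
force: [-1.2, -0.4, -2.7]
grip_width: 0.308
grip_force: 59.4
```

```bash
python3 - <<'E'
from h import *
s=sense();print(s['eef_pos'],s['ee_rot'],s['dq'].round(2))
a,W,c=cap('wrist'); save('w3',a,1.5); np.savez('pics/w3.npz',a=a,W=W)
m=(W[...,2]>57)&(W[...,2]<62.5)&(np.hypot(W[...,0]-481,W[...,1]-241)<45); print(rect(W[m]))
m=(W[...,2]>12)&(W[...,2]<18)&(a.max(-1)<80)&(np.hypot(W[...,0]-481,W[...,1]-241)<100); print(rect(W[m]))
E
```

```text
[482.34909088 246.78004206 248.01955887] [-3.20247651e-04  8.39327224e-01  5.43626389e-01  2.41731062e-04] [-0.06 -0.01  0.03 -0.02 -0.01  0.06]
(203, array([487.3, 258.9,  59.2]), array([481.4, 246.2]), array([35.7, 55.7]), 64.5)
(10258, array([488. , 256.4,  14.6]), array([480.1, 242.1]), array([119.3, 129.4]), 64.9)
```

View pics/w3.png

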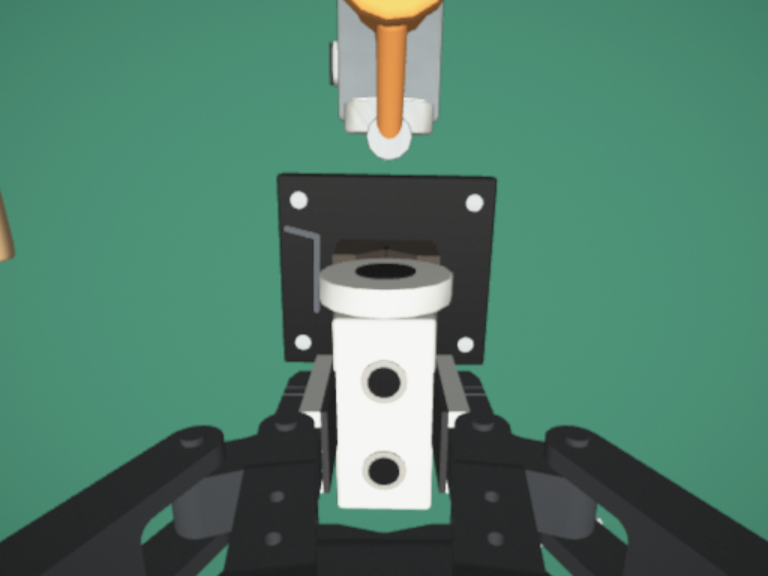

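Request:
{"op": "step_arm", "data": {
  "plan": [
    {"offset":[0.07,-0.15,1.5],"rot":[0,0,0.6],"gripper":2},
    {"offset":[0.07,-0.15,4],"rot":[0,0,0.6],"gripper":2},
    {"offset":[0.07,-0.15,6.5],"rot":[0,0,0.6],"gripper":2},
    {"offset":[0.07,-0.15,8.5],"rot":[0,0,0.6],"gripper":2},
    {"offset":[0.07,-0.15,9.3],"rot":[0,0,0.6],"gripper":2},
    {"offset":[0.07,-0.15,9.3],"rot":[0,0,0.6],"gripper":2},
    {"offset":[0.07,-0.15,9.3],"rot":[0,0,0.6],"gripper":2}
  ]
}}

```text
time_s: 5.7
eef_pos: [482.5, 245.4, 155.9]
ee_rot: [0.0, 0.844, 0.536, 0.001]
force: [-0.5, 0.6, -0.9]
grip_width: 0.308
grip_force: 59.4
```

```bash
python3 - <<'E'
from h import *
s=sense();print(s['eef_pos'],s['ee_rot'],s['force'])
a,W,c=cap('wrist'); save('w4',a,1.5); np.savez('pics/w4.npz',a=a,W=W)
m=(W[...,2]>12)&(W[...,2]<18)&(a.max(-1)<80)&(np.hypot(W[...,0]-481,W[...,1]-241)<100); print(rect(W[m]))
m=(W[...,2]>90)&(W[...,2]<98)&(a.min(-1)>150)&(np.hypot(W[...,0]-481,W[...,1]-241)<60); print(rect(W[m]))
E
```

```text
[482.4651599  245.3580852  155.89565434] [2.51578045e-04 8.43955255e-01 5.36413074e-01 6.91811078e-04] [-0.5317068   0.63819807 -0.91380494]
(17705, array([491.2, 262.2,  14.6]), array([480.8, 243.2]), array([117.2, 129.7]), 64.8)
(995, array([493.1, 270.9,  95.5]), array([482.2, 246.1]), array([68.7, 34. ]), 64.8)
```

Request:
{"op": "step_arm", "data": {
  "plan": [
    {"offset":[0,0,0.5],"rot":[0,0,0],"gripper":2},
    {"offset":[0,0,0.9],"rot":[0,0,0],"gripper":2},
    {"offset":[0,0,1.2],"rot":[0,0,0],"gripper":2},
    {"offset":[0,0,1.35],"rot":[0,0,0],"gripper":2},
    {"offset":[0,0,1.45],"rot":[0,0,0],"gripper":2},
    {"offset":[0,0,1.45],"rot":[0,0,0],"gripper":2}
  ]
}}

```text
time_s: 6.35
eef_pos: [482.0, 245.6, 140.4]
ee_rot: [0.0, 0.844, 0.537, 0.0]
force: [-0.1, -0.7, -1.4]
grip_width: 0.307
grip_force: 59.4
```

```bash
python3 - <<'E'
from h import *
a,W,c=cap('wrist'); 
m=(W[...,2]>75)&(W[...,2]<98)&(a.min(-1)>200)&(np.hypot(W[...,0]-481,W[...,1]-241)<28); print(np.percentile(W[m][:,2],[10,50,90]))
E
```

```text
[83.08436747 83.85256242 84.62342318]
```

Request:
{"op": "step_arm", "data": {
  "plan": [
    {"offset":[0,0,0.08],"rot":[0,0,0],"gripper":2},
    {"offset":[0,0,0.08],"rot":[0,0,0],"gripper":2}
  ]
}}

```text
time_s: 6.6
eef_pos: [482.1, 245.6, 140.0]
ee_rot: [0.0, 0.844, 0.537, 0.0]
force: [-0.6, -0.1, 1.6]
grip_width: 0.31
grip_force: 59.7
```

Request:
{"op": "step_arm", "data": {
  "plan": [
    {"offset":[0,0,0.06],"rot":[0,0,0],"gripper":2},
    {"offset":[0,0,0.06],"rot":[0,0,0],"gripper":2}
  ]
}}

```text
time_s: 6.8
eef_pos: [482.1, 245.7, 139.9]
ee_rot: [0.0, 0.844, 0.537, 0.0]
force: [-2.9, -1.3, 8.3]
grip_width: 0.313
grip_force: 60.6
```

Request:
{"op": "step_arm", "data": {
  "plan": [
    {"offset":[0,0,-0.05],"rot":[0,0,0],"gripper":2.9},
    {"offset":[0,0,-0.05],"rot":[0,0,0],"gripper":3.4},
    {"offset":[0,0,-0.05],"rot":[0,0,0],"gripper":4},
    {"offset":[0,0,-0.05],"rot":[0,0,0],"gripper":4},
    {"offset":[0,0,-0.05],"rot":[0,0,0],"gripper":4},
    {"offset":[0,0,-1],"rot":[0,0,0],"gripper":4},
    {"offset":[0,0,-3],"rot":[0,0,0],"gripper":4},
    {"offset":[0,0,-6],"rot":[0,0,0],"gripper":4},
    {"offset":[0,0,-9],"rot":[0,0,0],"gripper":4},
    {"offset":[0,0,-11],"rot":[0,0,0],"gripper":3}
  ]
}}

```text
time_s: 7.8
eef_pos: [482.2, 245.7, 251.9]
ee_rot: [0.0, 0.844, 0.537, 0.001]
force: [-0.6, 0.0, -0.3]
grip_width: 0.354
grip_force: 0.0
```

```bash
python3 - <<'E'
from h import *
s=sense();print(s['eef_pos'],s['force'],s['grip_width'],s['joints'])
a,W,c=cap('wrist'); np.savez('pics/w5.npz',a=a,W=W)
m=(W[...,2]>79)&(W[...,2]<90)&(a.min(-1)>150)&(np.hypot(W[...,0]-481,W[...,1]-241)<60); Q=W[m];print(rect(Q))
Q=Q[np.hypot(Q[:,0]-481,Q[:,1]-241)<28];A=np.c_[Q[:,:2]-[481,241],np.ones(len(Q))];print(np.linalg.lstsq(A,Q[:,2],rcond=None)[0])
E
```

```text
[482.18886287 245.70456189 251.90035227] [-0.55488148  0.0291194  -0.28143839] 0.3538134179043252 [2.54666952e-01 3.91954020e-01 1.52711766e+00 3.14408464e-05
 1.21949606e+00 6.92090623e-01]
(3052, array([482.5, 248.5,  83.2]), array([481.7, 247.1]), array([68.2, 27.8]), 64.8)
[ 1.85997733e-02 -1.00772862e-02  8.34957792e+01]
```

The casting is seated with its top at z≈83.5 and level, centred within about 1 mm. Next is going behind the lid with the fingers closed.

Request:
{"op": "step_arm", "data": {
  "plan": [
    {"offset":[-3.6,1.4,-1.5],"rot":[0,0,8],"gripper":0},
    {"offset":[-7.2,2.8,-3],"rot":[0,0,16],"gripper":0},
    {"offset":[-10.8,4.2,-3],"rot":[0,0,24],"gripper":0},
    {"offset":[-14.4,5.6,-3],"rot":[0,0,32],"gripper":0},
    {"offset":[-18,7,-3],"rot":[0,0,40],"gripper":0},
    {"offset":[-21.6,8.4,-3],"rot":[0,0,48],"gripper":0},
    {"offset":[-25.2,9.8,-3],"rot":[0,0,56],"gripper":0},
    {"offset":[-28.8,11.2,-3],"rot":[0,0,64],"gripper":0},
    {"offset":[-32.4,12.6,-3],"rot":[0,0,72],"gripper":0},
    {"offset":[-36,14,-3],"rot":[0,0,80],"gripper":0},
    {"offset":[-39.6,15.4,-3],"rot":[0,0,88],"gripper":0},
    {"offset":[-43.2,16.8,-3],"rot":[0,0,96],"gripper":0}
  ]
}}

```text
time_s: 9.05
eef_pos: [450.6, -218.4, 279.2]
ee_rot: [0.0, 0.963, -0.271, 0.0]
force: [0.8, 0.5, 0.1]
grip_width: -0.003
grip_force: 0.0
```

```bash
cat >> h.py <<'E'
MO=np.array([518.5,-170.]);MX=np.array([-.635,-.773]);MY=np.array([.773,-.635])
def m2w(x,y): return MO+x*MX+y*MY
def w2m(P): d=np.asarray(P)[...,:2]-MO; return np.stack([d@MX,d@MY,np.asarray(P)[...,2]],-1)
E
python3 - <<'E'
from h import *
s=sense();print(s['eef_pos'],s['ee_rot'],s['force'],w2m(s['eef_pos']))
a,W,c=cap('scene'); save('s2',a[90:220,130:280],5); M=w2m(W)
# bail/latch/lid pts in mould frame
m=(np.abs(M[...,1])<70)&(M[...,0]>-110)&(M[...,0]<-60)&(M[...,2]>30)&(M[...,2]<110)
print(np.nanmedian(M[m],0),m.sum())
m=(np.abs(M[...,1])<70)&(M[...,0]>30)&(M[...,0]<110)&(M[...,2]>80)&(M[...,2]<175)
Q=M[m]; 
for lo in range(80,170,8):
    q=Q[(Q[:,2]>lo)&(Q[:,2]<lo+8)]; 
    if len(q): print(lo,len(q),np.percentile(q[:,0],[5,50,95]).round(1))
E
```

```text
[ 450.6082895 -218.4309462  279.2123285] [ 2.33313391e-05  9.62670445e-01 -2.70676184e-01  1.30036533e-04] [0.84325465 0.5379055  0.14421332] [ 80.54835758 -21.72664138 279.2123285 ]
[-74.80776802   3.20931784  76.18774356] 82
80 137 [43.9 46.6 62.1]
88 215 [46.2 51.9 71.7]
96 128 [47.7 67.2 74.1]
104 120 [50.3 70.7 75.6]
112 73 [51.3 54.6 75. ]
120 89 [53.2 56.  66.8]
128 131 [53.9 57.4 61.3]
136 132 [56.3 59.  63.5]
144 217 [57.8 62.9 83.5]
152 39 [60.6 66.  72. ]
160 9 [64.9 69.8 72.9]
```

View pics/s2.png

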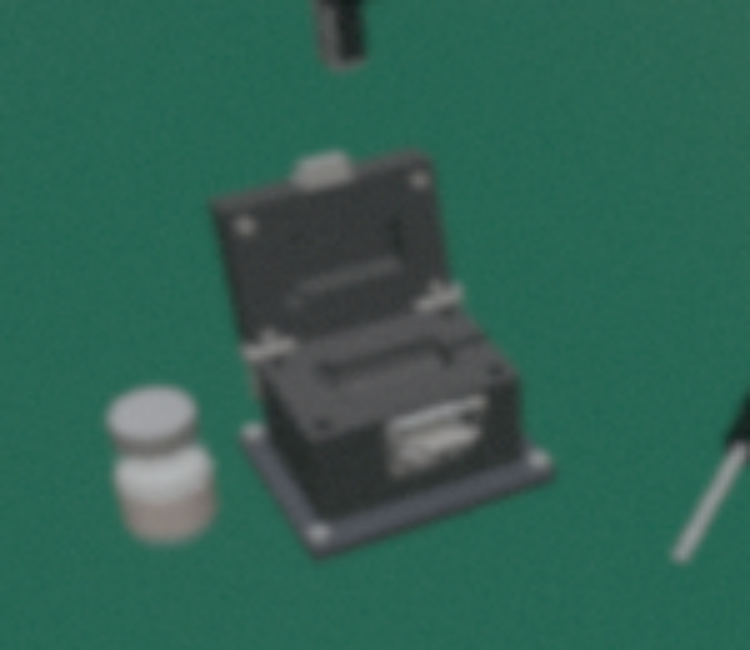

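The lid is open at about 1.8 rad and the closed fingers are behind and above it, at (340,40) in the crop. I'll go down behind the lid.

Request:
{"op": "step_arm", "data": {
  "plan": [
    {"offset":[0.9,1.8,0],"rot":[0,0,4.2],"gripper":0},
    {"offset":[1.7,3.6,0.5],"rot":[0,0,8.3],"gripper":0},
    {"offset":[1.7,3.6,2.5],"rot":[0,0,8.3],"gripper":0},
    {"offset":[1.7,3.6,5],"rot":[0,0,8.3],"gripper":0},
    {"offset":[1.7,3.6,7],"rot":[0,0,8.3],"gripper":0},
    {"offset":[1.7,3.6,8.2],"rot":[0,0,8.3],"gripper":0},
    {"offset":[1.7,3.6,8.2],"rot":[0,0,8.3],"gripper":0},
    {"offset":[1.7,3.6,8.2],"rot":[0,0,8.3],"gripper":0}
  ]
}}

```text
time_s: 9.9
eef_pos: [447.3, -256.7, 197.8]
ee_rot: [0.0, 0.942, -0.337, 0.0]
force: [0.3, 0.8, 0.7]
grip_width: -0.0
grip_force: 0.0
```

```bash
python3 - <<'E'
from h import *
s=sense();m=w2m(s['eef_pos']);print(m,s['ee_rot'],s['force'])
h,S=11,72
for th in np.arange(1.5,-.05,-.1):
    x=42-S*np.cos(th)+27*np.sin(th)+h; z=68+S*np.sin(th)+27*np.cos(th)
    print(round(th,1),'xc %.0f tip %.0f | dy %.1f dz %.1f'%(x,z,(x-m[0])/10,(m[2]-73-z)/10))
E
```

```text
[1.12190058e+02 2.66873739e-02 1.97778341e+02] [ 1.84647188e-04  9.41585166e-01 -3.36774569e-01  4.81209062e-04] [0.30827302 0.81742914 0.71261774]
1.5 xc 75 tip 142 | dy -3.7 dz -1.7
1.4 xc 67 tip 144 | dy -4.5 dz -1.9
1.3 xc 60 tip 145 | dy -5.2 dz -2.0
1.2 xc 52 tip 145 | dy -6.0 dz -2.0
1.1 xc 44 tip 144 | dy -6.8 dz -2.0
1.0 xc 37 tip 143 | dy -7.5 dz -1.8
0.9 xc 29 tip 141 | dy -8.3 dz -1.6
0.8 xc 22 tip 138 | dy -9.0 dz -1.4
0.7 xc 15 tip 135 | dy -9.7 dz -1.0
0.6 xc 9 tip 131 | dy -10.3 dz -0.6
0.5 xc 3 tip 126 | dy -10.9 dz -0.1
0.4 xc -3 tip 121 | dy -11.5 dz 0.4
0.3 xc -8 tip 115 | dy -12.0 dz 1.0
0.2 xc -12 tip 109 | dy -12.4 dz 1.6
0.1 xc -16 tip 102 | dy -12.8 dz 2.3
-0.0 xc -19 tip 95 | dy -13.1 dz 3.0
```

Request:
{"op": "step_arm", "data": {
  "plan": [
    {"offset":[0,-0.7,-0.3],"rot":[0,0,0],"gripper":0},
    {"offset":[0,-1.4,-0.5],"rot":[0,0,0],"gripper":0},
    {"offset":[0,-2.1,-0.8],"rot":[0,0,0],"gripper":0},
    {"offset":[0,-2.9,-1.2],"rot":[0,0,0],"gripper":0},
    {"offset":[0,-3.7,-1.6],"rot":[0,0,0],"gripper":0},
    {"offset":[0,-4.5,-1.8],"rot":[0,0,0],"gripper":0}
  ]
}}

```text
time_s: 10.5
eef_pos: [476.0, -221.3, 215.6]
ee_rot: [0.0, 0.942, -0.337, 0.0]
force: [-2.1, -3.2, -2.9]
grip_width: -0.001
grip_force: 1.8
```

Request:
{"op": "step_arm", "data": {
  "plan": [
    {"offset":[0,-0.7,-0.1],"rot":[0,0,0],"gripper":0},
    {"offset":[0,-1.5,-0.2],"rot":[0,0,0],"gripper":0},
    {"offset":[0,-2.3,-0.2],"rot":[0,0,0],"gripper":0},
    {"offset":[0,-3.0,0],"rot":[0,0,0],"gripper":0},
    {"offset":[0,-3.8,0.2],"rot":[0,0,0],"gripper":0},
    {"offset":[0,-4.5,0.4],"rot":[0,0,0],"gripper":0},
    {"offset":[0,-5.2,0.8],"rot":[0,0,0],"gripper":0},
    {"offset":[0,-5.8,1.2],"rot":[0,0,0],"gripper":0},
    {"offset":[0,-6.4,1.7],"rot":[0,0,0],"gripper":0}
  ]
}}

```text
time_s: 11.4
eef_pos: [517.0, -171.6, 198.1]
ee_rot: [-0.0, 0.942, -0.337, 0.001]
force: [1.4, -0.3, 4.7]
grip_width: -0.001
grip_force: 1.9
```

Request:
{"op": "step_arm", "data": {
  "plan": [
    {"offset":[0,-0.6,0.5],"rot":[0,0,0],"gripper":0},
    {"offset":[0,-1.1,1.1],"rot":[0,0,0],"gripper":0},
    {"offset":[0,-1.5,1.7],"rot":[0,0,0],"gripper":0},
    {"offset":[0,-1.9,2.3],"rot":[0,0,0],"gripper":0},
    {"offset":[0,-2.2,2.8],"rot":[0,0,0],"gripper":0},
    {"offset":[0,-2.2,3.0],"rot":[0,0,0],"gripper":0}
  ]
}}

```text
time_s: 12.0
eef_pos: [530.1, -154.7, 167.5]
ee_rot: [-0.0, 0.942, -0.337, -0.001]
force: [-4.8, 4.5, 15.1]
grip_width: 0.004
grip_force: 7.7
```

Request:
{"op": "step_arm", "data": {
  "plan": [
    {"offset":[0,0,0.1],"rot":[0,0,0],"gripper":0},
    {"offset":[0,0,0.1],"rot":[0,0,0],"gripper":0}
  ]
}}

```text
time_s: 12.2
eef_pos: [530.0, -154.7, 167.6]
ee_rot: [-0.0, 0.942, -0.337, -0.0]
force: [-1.8, 4.7, 9.2]
grip_width: 0.001
grip_force: 4.9
```

Request:
{"op": "step_arm", "data": {
  "plan": [
    {"offset":[0,0,-1],"rot":[0,0,0],"gripper":0},
    {"offset":[0,-1,-4],"rot":[0,0,0],"gripper":0},
    {"offset":[0,-4,-7],"rot":[0,0,0],"gripper":0},
    {"offset":[0,-7,-8],"rot":[0,0,0],"gripper":0},
    {"offset":[0,-7,-8],"rot":[0,0,0],"gripper":0},
    {"offset":[0,-7,-8],"rot":[0,0,0],"gripper":0}
  ]
}}

```text
time_s: 12.8
eef_pos: [574.3, -101.0, 246.7]
ee_rot: [0.0, 0.942, -0.336, -0.0]
force: [-0.3, 0.8, -0.8]
grip_width: -0.003
grip_force: 0.0
```

```bash
python3 - <<'E'
from h import *
np.set_printoptions(suppress=True,precision=1)
s=sense();print(s['eef_pos'],w2m(s['eef_pos']))
a,W,c=cap('wrist'); save('w6',a,1.5); np.savez('pics/w6.npz',a=a,W=W); M=w2m(W)
m=(np.abs(M[...,1])<40)&(M[...,0]>-35)&(M[...,0]<35)&(M[...,2]>85)&(M[...,2]<110); print('lid',rect(M[m]))
Q=M[(np.abs(M[...,1])<60)&(np.abs(M[...,0])<41)&(M[...,2]>85)&(M[...,2]<105)]; print(np.linalg.lstsq(np.c_[Q[:,:2],np.ones(len(Q))],Q[:,2],rcond=None)[0], np.ptp(Q,axis=0))
L=(np.abs(M[...,1])<30)&(M[...,0]>-105)&(M[...,0]<-43)&(M[...,2]>40)&(M[...,2]<100)
Q=M[L]
for x in range(-104,-43,4):
    q=Q[(Q[:,0]>x)&(Q[:,0]<=x+4)&(abs(Q[:,1])<12)]
    if len(q)>3: print(x,len(q),np.percentile(q[:,2],[5,50,95]))
E
```

```text
[ 574.3 -101.   246.7] [-88.8  -0.6 246.7]
lid (11302, array([-0. ,  2. , 94.7]), array([ 0., -0.]), array([70. , 79.9]), 0.0)
[ 0.  -0.  94.7] [ 82.  119.7  12.9]
-88 62 [73.9 75.1 76.3]
-84 155 [73.2 76.1 77.7]
-80 199 [70.5 72.4 87.8]
-76 139 [86.7 87.7 88.9]
-72 131 [65.5 66.9 68.2]
-68 146 [63.3 64.6 66.3]
-64 141 [60.6 61.9 63.4]
-60 137 [58.1 59.7 60.9]
-56 232 [55.9 58.4 80.6]
-52 179 [54.8 74.9 80.9]
-48 175 [54.5 73.5 74.6]
-44 207 [73.  82.9 91.9]
```

View pics/w6.png

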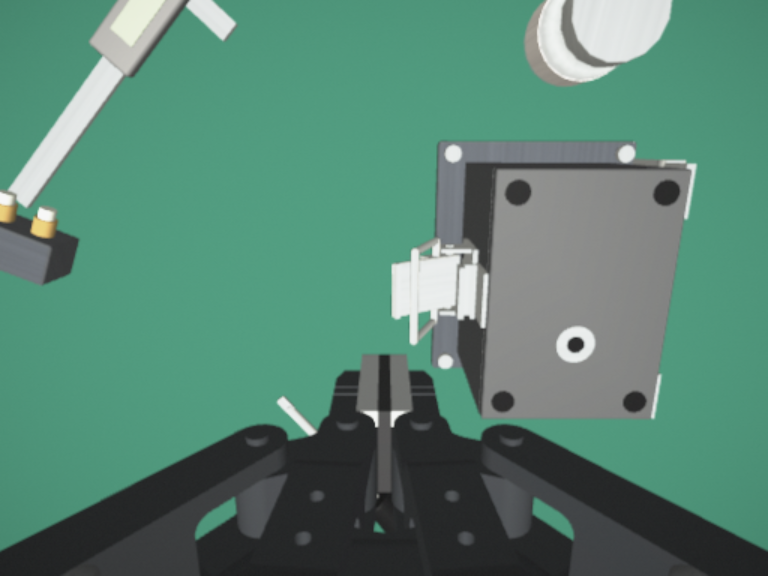

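The lid lies flat at z=94.7. The loop bar is at about (415,297), which is x≈-75.5, z≈86.5 in the mould frame. The lever is at about 2.17 rad. Next I'll drop down outside the bar and push it over.

Request:
{"op": "step_arm", "data": {
  "plan": [
    {"offset":[0,-1.0,2],"rot":[0,0,0],"gripper":0},
    {"offset":[0,-1.0,5],"rot":[0,0,0],"gripper":0},
    {"offset":[0,-1.0,7.5],"rot":[0,0,0],"gripper":0},
    {"offset":[0,-1.0,8.9],"rot":[0,0,0],"gripper":0},
    {"offset":[0,-1.0,8.9],"rot":[0,0,0],"gripper":0},
    {"offset":[0,-1.0,8.9],"rot":[0,0,0],"gripper":0}
  ]
}}

```text
time_s: 13.45
eef_pos: [581.1, -93.9, 158.8]
ee_rot: [0.0, 0.941, -0.337, 0.0]
force: [0.8, 0.5, 0.5]
grip_width: -0.004
grip_force: 0.0
```

Request:
{"op": "step_arm", "data": {
  "plan": [
    {"offset":[0,0.3,0.22],"rot":[0,0,0],"gripper":0},
    {"offset":[0,0.8,0.22],"rot":[0,0,0],"gripper":0},
    {"offset":[0,1.3,0.22],"rot":[0,0,0],"gripper":0},
    {"offset":[0,1.8,0.22],"rot":[0,0,0],"gripper":0},
    {"offset":[0,2.3,0.2],"rot":[0,0,0],"gripper":0},
    {"offset":[0,2.8,0.1],"rot":[0,0,0],"gripper":0},
    {"offset":[0,3.2,0.1],"rot":[0,0,0],"gripper":0},
    {"offset":[0,3.6,0.1],"rot":[0,0,0],"gripper":0},
    {"offset":[0,3.6,0.1],"rot":[0,0,0],"gripper":0}
  ]
}}

```text
time_s: 14.35
eef_pos: [557.8, -121.6, 157.0]
ee_rot: [0.0, 0.941, -0.337, -0.0]
force: [0.0, -0.4, -1.0]
grip_width: 0.001
grip_force: 0.0
```

```bash
python3 - <<'E'
from h import *
s=sense();print(w2m(s['eef_pos']),s['force'])
a,W,c=cap('wrist'); save('w7',a,1.5)
E
```

```text
[-62.38122652  -0.36187087 156.95040332] [ 0.00842282 -0.43115492 -0.95129694]
```

View pics/w7.png

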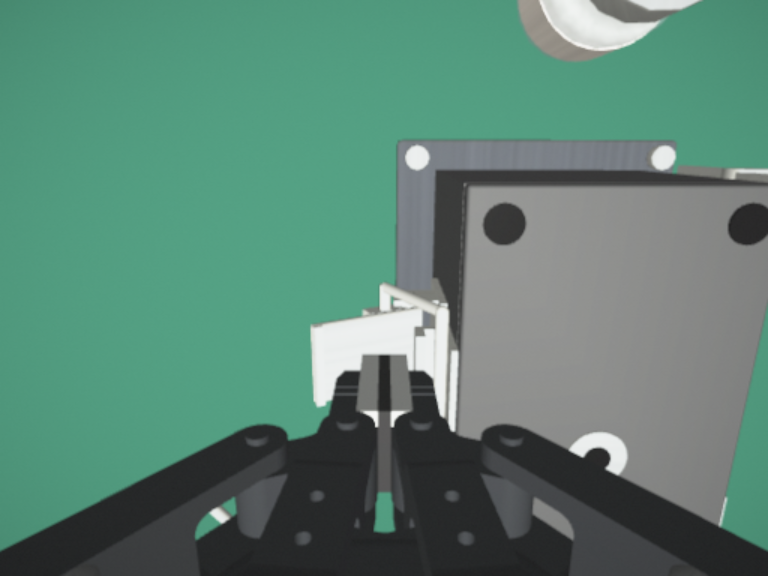

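The loop bar now rests on the lid's edge, at about (442,310–420). I'll work out the lever path with the tool tilted 30°.

```bash
cat > lev.py <<'E'
from h import *
t=np.radians(30);s=sense();m=w2m(s['eef_pos']);x0,z0=m[0],m[2];print(m)
for th in [2.3,2.17,2,1.8,1.6,1.4,1.2,1.05,.9,.75,.6,.45,.3,.15,0,-.1]:
    d=np.array([-np.sin(th),-np.cos(th)]);n=np.array([-np.cos(th),np.sin(th)]);k=np.array([np.cos(t),np.sin(t)])*6.5
    r=28+6*min(1,max(0,(2-th)/2)); c=np.array([-55,52])+r*d+(5+abs(k@n))*n
    T=c+73*np.array([-np.sin(t),np.cos(t)])
    print(th,'tip',c.round(0),'TCP',T.round(0),'off y %.1f z %.1f'%((T[0]-x0)/10,(z0-T[1])/10))
E
python3 lev.py
```

```text
[-62.63756807  -0.37839351 156.98168465]
2.3 tip [-68.  79.] TCP [-105.  142.] off y -4.2 z 1.5
2.17 tip [-72.  77.] TCP [-108.  140.] off y -4.6 z 1.7
2 tip [-76.  73.] TCP [-113.  136.] off y -5.0 z 2.1
1.8 tip [-81.  68.] TCP [-117.  131.] off y -5.5 z 2.6
1.6 tip [-84.  61.] TCP [-120.  124.] off y -5.8 z 3.2
1.4 tip [-86.  54.] TCP [-122.  117.] off y -5.9 z 4.0
1.2 tip [-86.  47.] TCP [-122.  110.] off y -5.9 z 4.7
1.05 tip [-84.  41.] TCP [-121.  104.] off y -5.8 z 5.3
0.9 tip [-83.  37.] TCP [-120.  100.] off y -5.7 z 5.7
0.75 tip [-82.  33.] TCP [-118.   97.] off y -5.6 z 6.0
0.6 tip [-80.  30.] TCP [-116.   93.] off y -5.3 z 6.4
0.45 tip [-77.  26.] TCP [-113.   90.] off y -5.1 z 6.7
0.3 tip [-74.  23.] TCP [-110.   86.] off y -4.8 z 7.1
0.15 tip [-70.  20.] TCP [-106.   84.] off y -4.4 z 7.3
0 tip [-66.  18.] TCP [-102.   81.] off y -3.9 z 7.6
-0.1 tip [-62.  17.] TCP [-99.  80.] off y -3.6 z 7.7
```

Request:
{"op": "step_arm", "data": {
  "plan": [
    {"offset":[0,-1,-1],"rot":[0,0,0],"gripper":0},
    {"offset":[0,-2.5,-2],"rot":[-8,0,0],"gripper":0},
    {"offset":[0,-4,-2],"rot":[-16,0,0],"gripper":0},
    {"offset":[0,-4.9,-2],"rot":[-24,0,0],"gripper":0},
    {"offset":[0,-5,-2],"rot":[-30,0,0],"gripper":0},
    {"offset":[0,-5,0],"rot":[-30,0,0],"gripper":0},
    {"offset":[0,-5,1.2],"rot":[-30,0,0],"gripper":0},
    {"offset":[0,-5,1.2],"rot":[-30,0,0],"gripper":0},
    {"offset":[0,-5,1.2],"rot":[-30,0,0],"gripper":0}
  ]
}}

```text
time_s: 15.3
eef_pos: [590.0, -82.7, 145.7]
ee_rot: [0.244, 0.909, -0.326, -0.087]
force: [0.2, 0.3, 0.0]
grip_width: 0.004
grip_force: 0.0
```

```bash
python3 - <<'E'
from h import *
s=sense();print(w2m(s['eef_pos']),s['force'],s['ee_rot'],s['joints'])
E
```

```text
[-112.91175733   -0.21120505  145.69993059] [0.22109641 0.32067877 0.04802201] [ 0.24360284  0.90943496 -0.32564597 -0.08683559] [-0.19904268  0.75754515  1.28746611 -0.46616491  1.38223076  2.2152061 ]
```

Request:
{"op": "step_arm", "data": {
  "plan": [
    {"offset":[0,-0.5,0.9],"rot":[0,0,0],"gripper":0},
    {"offset":[0,-1.1,1.1],"rot":[0,0,0],"gripper":0},
    {"offset":[0,-1.7,1.5],"rot":[0,0,0],"gripper":0},
    {"offset":[0,-2.2,2.0],"rot":[0,0,0],"gripper":0},
    {"offset":[0,-2.6,2.6],"rot":[0,0,0],"gripper":0},
    {"offset":[0,-2.8,3.2],"rot":[0,0,0],"gripper":0},
    {"offset":[0,-2.8,3.2],"rot":[0,0,0],"gripper":0}
  ]
}}

```text
time_s: 16.0
eef_pos: [594.7, -76.2, 102.3]
ee_rot: [0.244, 0.909, -0.325, -0.088]
force: [-0.4, 0.5, -0.1]
grip_width: -0.002
grip_force: 0.1
```

```bash
python3 - <<'E'
from h import *
np.set_printoptions(suppress=True,precision=1)
s=sense();print(w2m(s['eef_pos']),s['force'])
for n in('scene','wrist'):
    a,W,c=cap(n); M=w2m(W)
    if n=='scene': save('s3',a[120:220,150:270],6)
    for lo,hi in((-30,-17),(17,30)):
        m=(M[...,1]>lo)&(M[...,1]<hi)&(M[...,0]>-85)&(M[...,0]<-45)&(M[...,2]>30)&(M[...,2]<105); Q=M[m]
        print(n,lo,len(Q),Q[np.argsort(-Q[:,2])[:6]] if len(Q) else '')
E
```

```text
[-120.9   -0.7  102.3] [-0.4  0.5 -0.1]
scene -30 0 
scene 17 29 [[-46.   19.4  79.4]
 [-49.7  21.   79.2]
 [-49.5  18.3  78.1]
 [-48.7  21.   75.3]
 [-45.4  22.5  73.7]
 [-48.7  21.2  72.1]]
wrist -30 152 [[-45.9 -18.   58.9]
 [-45.2 -17.7  58.8]
 [-46.3 -17.5  58.6]
 [-47.3 -17.5  58.2]
 [-45.1 -18.2  58.1]
 [-46.4 -17.8  58. ]]
wrist 17 1009 [[-46.4  17.2  77.9]
 [-46.3  21.5  77.8]
 [-46.7  20.3  77.8]
 [-47.6  22.2  77.7]
 [-47.4  17.8  77.7]
 [-47.1  19.9  77.7]]
```

View pics/s3.png

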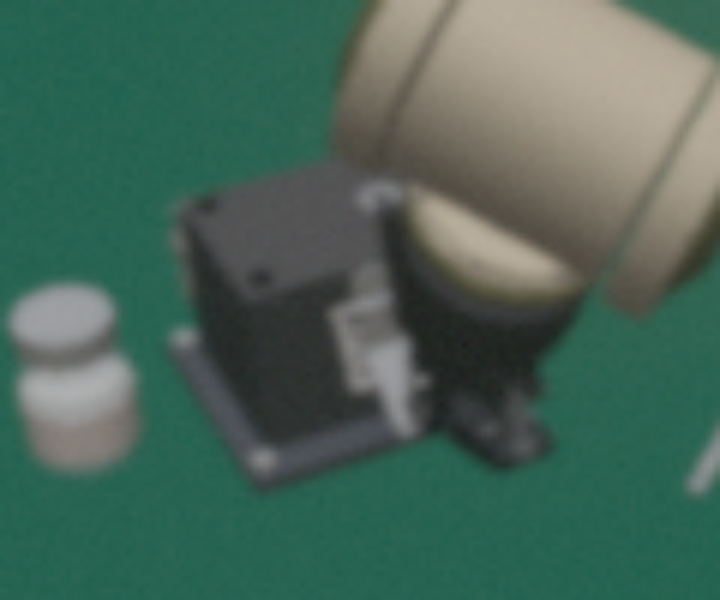

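The bar is in the groove, at x≈-47 with its top at z≈77.8. The crop also shows the loop hooked at (370,310) and the lever out at (400,385). I'll press on over centre.

Request:
{"op": "step_arm", "data": {
  "plan": [
    {"offset":[0,0,0.3],"rot":[0,0,0],"gripper":0},
    {"offset":[0,0,0.6],"rot":[0,0,0],"gripper":0},
    {"offset":[0,0,1.0],"rot":[0,0,0],"gripper":0},
    {"offset":[0,0.1,1.45],"rot":[0,0,0],"gripper":0},
    {"offset":[0,0.15,1.95],"rot":[0,0,0],"gripper":0},
    {"offset":[0,0.3,2.15],"rot":[0,0,0],"gripper":0},
    {"offset":[0,0.4,2.35],"rot":[0,0,0],"gripper":0}
  ]
}}

```text
time_s: 16.8
eef_pos: [585.0, -88.2, 84.6]
ee_rot: [0.244, 0.909, -0.325, -0.088]
force: [-0.2, 0.7, -0.0]
grip_width: -0.003
grip_force: 0.0
```

Request:
{"op": "step_arm", "data": {
  "plan": [
    {"offset":[0,0.2,0.4],"rot":[0,0,0],"gripper":0},
    {"offset":[0,0.35,0.6],"rot":[0,0,0],"gripper":0},
    {"offset":[0,0.5,0.7],"rot":[0,0,0],"gripper":0},
    {"offset":[0,0.5,0.7],"rot":[0,0,0],"gripper":0}
  ]
}}

```text
time_s: 17.2
eef_pos: [582.2, -91.8, 82.6]
ee_rot: [0.241, 0.91, -0.326, -0.084]
force: [9.4, 17.7, 7.3]
grip_width: -0.001
grip_force: 9.7
```

```bash
python3 - <<'E'
from h import *
np.set_printoptions(suppress=True,precision=1)
s=sense();print(w2m(s['eef_pos']),s['force'])
a,W,c=cap('wrist'); M=w2m(W); save('w8',a,1.5)
m=(abs(M[...,1])<13)&(M[...,0]>-85)&(M[...,0]<-45)&(M[...,2]>12)&(M[...,2]<52); Q=M[m]; print(len(Q))
for z in range(12,52,6):
    q=Q[(Q[:,2]>z)&(Q[:,2]<z+6)]
    if len(q): print(z,len(q),np.percentile(q[:,0],[5,50,95]))
E
```

```text
[-100.9   -0.4   82.6] [ 9.4 17.7  7.3]
3439
12 100 [-61.2 -60.4 -58.9]
18 208 [-81.  -69.8 -58.9]
24 445 [-83.3 -69.4 -59. ]
30 501 [-83.8 -69.5 -59.1]
36 659 [-82.8 -65.5 -58.9]
42 766 [-83.2 -64.5 -58.9]
48 760 [-84.7 -79.3 -59.1]
```

View pics/w8.png

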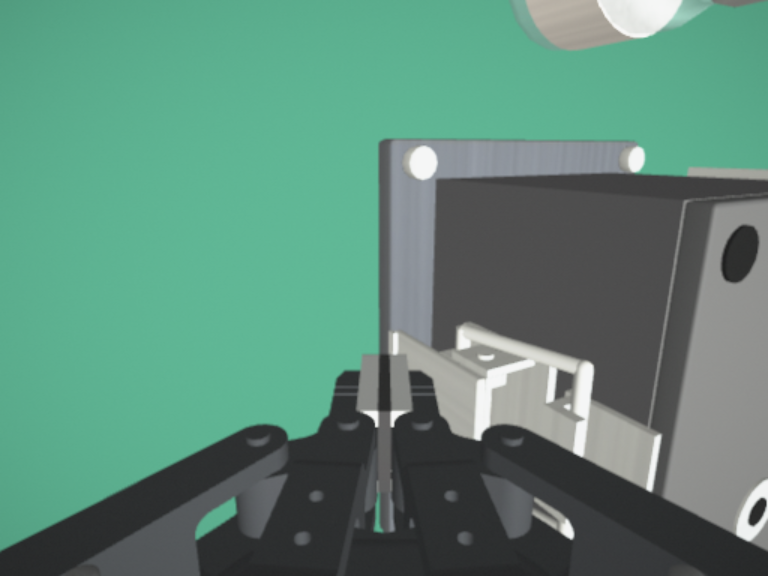

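The lever hangs flat against the mould, with its face at x≈-60, and the loop is over the keeper at (525,345). I'll back away.

Request:
{"op": "step_arm", "data": {
  "plan": [
    {"offset":[0,-0.9,-0.5],"rot":[0,0,0],"gripper":0},
    {"offset":[0,-2.6,-1.5],"rot":[0,0,0],"gripper":0},
    {"offset":[0,-3.5,-4],"rot":[0,0,0],"gripper":0},
    {"offset":[0,-3.5,-8],"rot":[0,0,0],"gripper":0},
    {"offset":[0,-3.5,-12],"rot":[0,0,0],"gripper":0},
    {"offset":[0,-3.5,-15],"rot":[0,0,0],"gripper":0},
    {"offset":[0,-3.5,-15],"rot":[0,0,0],"gripper":0},
    {"offset":[0,-3.5,-15],"rot":[0,0,0],"gripper":0}
  ]
}}

```text
time_s: 18.05
eef_pos: [647.1, -12.6, 193.3]
ee_rot: [0.244, 0.909, -0.325, -0.087]
force: [0.3, 0.3, 0.1]
grip_width: -0.0
grip_force: 0.0
```

```bash
python3 - <<'E'
from h import *
np.set_printoptions(suppress=True,precision=1)
s=sense();print(s['eef_pos'],s['force'])
for n in('wrist','scene','side'):
    a,W,c=cap(n); M=w2m(W)
    m=(abs(M[...,1])<13)&(M[...,0]>-90)&(M[...,0]<-50)&(M[...,2]>12)&(M[...,2]<52); Q=M[m]
    for z in (14,22,30): 
        q=Q[(Q[:,2]>z)&(Q[:,2]<z+8)]; print(n,'lever',z,len(q),np.percentile(q[:,0],[5,50,95]) if len(q) else '')
    Q=M[(np.abs(M[...,1])<55)&(np.abs(M[...,0])<38)&(M[...,2]>85)&(M[...,2]<105)]
    if len(Q)>50: print(n,'lid',np.linalg.lstsq(np.c_[Q[:,:2],np.ones(len(Q))],Q[:,2],rcond=None)[0].round(3))
    m=(W[...,2]>79)&(W[...,2]<90)&(a.min(-1)>150)&(np.hypot(W[...,0]-481,W[...,1]-241)<60)
    if m.sum()>20: print(n,'casting',rect(W[m]))
    m=(abs(M[...,1])<24)&(M[...,0]>-60)&(M[...,0]<-45)&(M[...,2]>70)&(M[...,2]<95); Q=M[m]
    if len(Q): print(n,'bar top',np.percentile(Q[:,2],[50,95]))
E
```

```text
[647.1 -12.6 193.3] [0.3 0.3 0.1]
wrist lever 14 187 [-61.4 -59.8 -58.8]
wrist lever 22 168 [-60.1 -59.5 -58.8]
wrist lever 30 180 [-60.2 -59.4 -58.8]
wrist lid [ 0.   0.  94.5]
wrist bar top [76.4 80.2]
scene lever 14 22 [-61.5 -59.3 -57.9]
scene lever 22 22 [-60.4 -58.2 -56.8]
scene lever 30 20 [-60.8 -58.7 -56.3]
scene lid [ 0.   0.  95.6]
scene casting (149, array([484.4, 245.8,  84.1]), array([482.8, 245.5]), array([64.5, 27.1]), 65.2)
scene bar top [77.  82.6]
side lever 14 14 [-61.8 -59.7 -58.2]
side lever 22 12 [-60.4 -59.4 -56.9]
side lever 30 12 [-60.7 -59.3 -57.3]
side lid [ 0.  -0.  93.7]
side casting (387, array([482. , 247. ,  82.4]), array([481.9, 246.4]), array([67.7, 30.2]), 65.1)
side bar top [75.6 79.5]
```

The lever is flat, the lid is shut, the loop is hooked and the casting is seated, so I'm handing the job in.

```bash
python3 -c "
from rig import *
print(finish_job())"
```

```text
the job is handed in; nothing more can be done
None
```

The job is handed in: by final camera measurements the casting sits level in the V-block with its flange toward the gauge, the lid is shut, the loop is hooked and the lever is flat, after about 18 s of robot time.

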